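# Hang the snap gauge back in its notch between two others

### The job

Pick up the snap gauge with the upright black handle from the granite plate and hang it back on the gauge rack: lower its open jaw over the bar in the gap between the two gauges hanging there, feel along the bar for the notch with light pressure and let it sink fully home, upright, then let go. It is a precision gauge, so never press or knock it hard against the rack (keep it under 30 N), and leave the two hanging gauges and the setting ring where they are.

Things in the scene. Friction and masses are not known exactly. Their poses are not given: they have to be found in the camera images.
- gauge_handle (a point): The loose snap gauge to hang, by its handle: upright black grip 32 (x) x 22 (y) x 48 mm high on the back of a dark steel C-frame whose jaw opens downwards; 140 mm high, 0.4 to 0.65 kg. Point: centre of the grip, 116 mm above the gauge's feet, 24 mm below its top. z up, x across the jaw, y through the thickness. It starts standing on its two legs on the granite plate; it may hang either way round.
- gauge_seat (a point): Same gauge: middle of the flat underside of its back, which rests on the bar; 60 mm below the grip's centre, same axes. Back 80 (x) x 16 thick (y) x 28 mm high; below it two legs 56 mm long, 22 mm wide (x), with heads 24 mm thick (y) in the lowest 24 mm. Throat between the legs 36 mm wide (x), narrowed to 26 mm by anvils 4 to 20 mm above the feet.
- rack: Grey bench rack, fixed: base 110 (x) x 280 (y) x 10 mm, end brackets at y = -126 and +126 mm, 154 mm high. Origin: middle of the base's underside; y along the bar, z up. The bar is bare aluminium, 16 mm thick (x), 26 mm high, 290 mm long, top at 150 mm. With the gauge fully home, the centre of its grip is 204 mm above this origin; if it only rests on the plain bar top, 210 mm.
- rack_middle (a point): Point on the rack, at bar-top height, midway between the brackets (axes as the rack). The bar top has three open notches 17.6 mm wide (y), 6 mm deep, 95 mm apart. The middle one, between the hanging gauges, is the gauge's home. The bar is clamped with unmeasured endwise play: that notch's centre lies anywhere from 10 mm to -10 mm along y from this point and must be felt for.
- left_gauge_seat (a point): Neighbour on the rack's +y side: loose dark steel snap gauge without handle, jaw down, hung over the plain bar top, 0.55 kg; it can slide or be knocked off. 78 (x) x 30 mm thick (y), back 26 mm thick and 22 mm high, legs 52 mm. Point: middle of the underside of its back, on the bar top; its top is 22 mm higher, z up. It hangs 38 to 41 mm along y from the rack's middle.
- right_gauge_seat (a point): Neighbour on the rack's -y side: loose dark steel snap gauge without handle, jaw down, hung over the plain bar top, 0.55 kg; it can slide or be knocked off. 78 (x) x 30 mm thick (y), back 26 mm thick and 22 mm high, legs 52 mm. Point: middle of the underside of its back, on the bar top; its top is 22 mm higher, z up. It hangs 38 to 41 mm along y from the rack's middle.
- setting_ring_center (a point): Bystander: loose bright steel setting ring lying on the granite plate, 52 mm outside diameter, 30 mm hole, 22 mm high; the point is its centre, half-way up.
- plate: Dark granite plate, fixed, 190 x 190 x 40 mm; origin at the middle of its underside. The gauge and the setting ring stand on its top.
Not all that is in view belongs to the job. What is shaped like the part that bears left_gauge_seat but pink is not meant.

How it is judged:
By the outcome, as a careful person would: the job done as asked, in the order asked, and still so for the second after the job is handed in, with the robot touching nothing.
It also fails if it takes over 69 s, if anything falls off the work surface, if the arm or the gripper's body presses on something with over 40 N, if the wrist force passes 120 N, or if a joint passes its speed limit or range.

### The arm

A 6-joint arm with a two-finger parallel gripper is mounted at the origin on the work surface. World frame = base frame: x ahead of the robot, y to its left, z up, the work surface at z = 0. Lengths are in mm, angles in rad, forces in N, time in s.
With the tool pointing down it reaches from about 350 to 975 mm from the base axis. Payload 7.1 kg.
Tool frame: the origin (TCP) lies at the very end of the fingers, on their centre line; the grasp point (between the pads) lies 19 mm behind it; z points along the fingers, y is the direction in which the jaws open and shut (so a half turn about z gives the same grasp; the last joint's range is limited). The gripper opens to 88 mm and grips with 3 to 60 N. Pads are 20 mm wide; open, the fingers measure 115 mm over their backs; the gripper's body (75 mm by 178 mm) begins 61 mm behind the grasp point.
Start: joints at [1.11, 0.423, 1.63, -0, 1.089, -0.019], TCP at [267.197, 564.987, 222.675] pointing down, gripper open.
Joint ranges: [-3, 3], [-0.9, 2.11], [0.09, 2.58], [-1.31, 4.45], [0.11, 2.69], [-2.54, 2.54]. Speed limits (rad/s): [2.39, 2.39, 3.01, 3.14, 3.14, 3.14].

### API

Orientations are given as a rotation vector (axis times angle).
In Python, from workcell import monitor, vision, order, find_in, regions_of, place_of gives the robot as it stands. The module is installed in compiled form; this text tells all that it offers.
- The arm moves only by the tool carry_out, never from a script. Its argument "targets" is a list of rows, each a list of 3 entries, a list of its own where there are three numbers: the turn, a rotation vector about the world's x, y, z in degrees, then the shift along the world's x, y, z in mm, then the finger opening in mm, from 0 to 87.8. In form: [[[rx, ry, rz], [x, y, z], hand], ...]. A call has 1 to 10 rows; each row is the pose to reach, as a shift and turn from the pose commanded when the call began; what a row does not reach only later rows make up. A row lasts 1/12 s, in which the tool goes at most 41.7 mm and 7.16 degrees, less where a joint would pass 70% of its speed; a pose out of reach is approached as far as the arm can. A call with a gripper value outside its range is refused whole. The fingers move at their own pace and stop on an object; the grip force is fixed at half the most. Time passes only in rows, so rows that repeat a pose let the fingers close. It gives the time, the measured TCP pose, the force and the opening at its end, in the units of the state.
- monitor.get_obs(): the state, without advancing time (a new reading comes with each control period).
- vision.get_image(name): name is "scene" or "top"; returns the picture (400x640x3 uint8, red, green, blue); there is no depth.
- vision.camera_model(name): a dict with "K" (3x3 intrinsics, pixels), "rvec" (rotation vector, rad) and "tvec" (3), from world to camera coordinates, as OpenCV has them. Camera axes: x right, y down, z forward; pixel columns grow to the right and rows downward; lengths in mm; the calibration is good to about 2 mm. A picture is of the moment at which its call begins. camera_model takes no time and is no camera call.
- order.close_job(): hands the job in, once; it reports no verdict.
Trained networks look in the newest picture that a camera, given by its name, has taken for a name from the list of things; names that differ only in an ending like _2 or _b are one class to them, and where a whole thing is asked for, a point or a joint stands for the part that bears it (a point fixed in the world has none). Each returns a list of dicts, best first, with "confidence" (0 to 1); they miss things now and then, are a little off and sometimes report something else, mostly with a low value. They report only what shows in the picture. A call takes as long as a camera call. They do not tell look-alikes from the thing itself.
- find_in(query, camera): "point" ([x, y, z] in mm, in the coordinates of the camera as it stood for that picture, good to about 4 mm: the middle of the surface that is visible of it).
- regions_of(query, camera): "mask" (400x640 bool, what is visible of it).
- place_of(query, camera): "point" ([x, y, z] in mm, in the coordinates of the camera as it stood for that picture, good to about 4 mm: a listed point, or the origin of a listed thing).
The state is a dict: "t": time; "qpos": joint angles; "qvel": joint speeds; "joint_torque": joint torques, N m; "ee_pos": TCP position; "orientation": TCP orientation; "ft_force": force on the tool from outside, world axes, zero at the start; "moment": the same for the moment, N m; "width": finger opening in mm.
Only numpy, scipy, OpenCV 4.12 (cv2) and the standard library are available. Lean on these libraries where they do the work, as an engineer would, in place of code of your own. Each camera call takes 0.05 s, during which the arm holds its last target.

## Working session

There is one attempt and no reset: what is moved stays moved. The work goes in short steps, Python scripts to look and compute and a tool call to move; the robot and the scene stay as the last step left them, time stands still between calls to the robot, and variables do not carry over. Pictures are saved under pics/ and viewed, and the job is handed in when it is done.

Besides the shell and the picture viewer there is one more tool, called after ">>>" as name([rows], argument=value, ...), one row to a line, values as JSON. carry_out: Moves the arm, as the interface text tells. Its arguments: {"type":"object","properties":{"targets":{"type":"array","items":{"type":"array"}}},"required":["targets"]}

```bash
mkdir -p pics; cat > h.py <<'E'
import numpy as np, cv2
from workcell import monitor, vision, order, find_in, regions_of, place_of
def cam(n):
    m=vision.camera_model(n);K=np.array(m["K"]);R=cv2.Rodrigues(np.array(m["rvec"],float))[0];t=np.array(m["tvec"],float).ravel();return K,R,t
def toW(n,p):
    K,R,t=cam(n);return R.T@(np.array(p)-t)
def pix(n,P):
    K,R,t=cam(n);c=K@(R@np.array(P,float)+t);return c[:2]/c[2]
def ray(n,u,v,z):
    K,R,t=cam(n);d=R.T@np.linalg.inv(K)@np.array([u,v,1.]);o=-R.T@t;return o+d*(z-o[2])/d[2]
def save(n,f):
    im=vision.get_image(n);cv2.imwrite('pics/'+f,cv2.cvtColor(im,cv2.COLOR_RGB2BGR));return im
E
python3 - <<'E'
from h import *
np.set_printoptions(precision=1,suppress=True)
save('scene','s0.png');save('top','t0.png')
print(monitor.get_obs())
for n in('scene','top'):
    K,R,t=cam(n);print(n,K,-R.T@t)
    for q in ["gauge_handle","gauge_seat","rack","rack_middle","left_gauge_seat","right_gauge_seat","setting_ring_center","plate"]:
        for d in place_of(q,n)[:4]:
            P=toW(n,d["point"]);print(n,q,round(d["confidence"],2),P,pix(n,P))
E
```

```text
{'t': 0.1, 'qpos': array([ 1.1,  0.4,  1.6, -0. ,  1.1, -0. ]), 'qvel': array([ 0., -0., -0.,  0.,  0., -0.]), 'joint_torque': array([ -0. , -54.6, -27.4,   0.1,   0. ,  -0. ]), 'ee_pos': array([267. , 564.6, 222. ]), 'orientation': array([-0.7, -3.1,  0. ]), 'ft_force': array([-0.9, -0.3, -0.1]), 'moment': array([-0., -0., -0.]), 'width': 87.91446192401523}
scene [[397.8   0.  314.4]
 [  0.  397.8 205.2]
 [  0.    0.    1. ]] [ 984.6 -122.1  671.5]
scene gauge_handle 0.74 [543.  187.7 157.9] [416.5 132.9]
scene gauge_seat 0.92 [544.1 189.2 100.4] [411.2 154.8]
scene rack 0.68 [ 536.4 -192.1    1.2] [221.2 225.4]
scene rack 0.49 [ 542.9 -155.6  153.7] [225.4 175.6]
scene rack_middle 0.72 [ 537.8 -190.1  147.1] [205.3 180.2]
scene left_gauge_seat 0.82 [ 683.2 -130.7   53.7] [263.6 271.9]
scene left_gauge_seat 0.71 [ 541.1 -155.5  150.8] [225.7 175.9]
scene right_gauge_seat 0.72 [ 543.8 -233.   147.9] [179.5 188.3]
scene right_gauge_seat 0.71 [ 538.3 -187.   147. ] [207.1 180. ]
scene setting_ring_center 0.94 [612.5 156.5  50.7] [404.7 201.9]
scene plate 0.65 [551.5 189.9   1.1] [403.7 189. ]
top [[378.6   0.  318.1]
 [  0.  378.6 204.2]
 [  0.    0.    1. ]] [559.6  -1.4 883.9]
top gauge_handle 0.79 [548.4 181.8 157.8] [218.8 238.8]
top gauge_seat 0.84 [544.2 181.7  97.5] [226.1 240.6]
top gauge_seat 0.47 [547.4 182.5 156.9] [218.5 239.3]
top rack 0.62 [ 539.2 -193.2    2.2] [397.5 246.8]
top rack_middle 0.89 [ 542.2 -191.   148.3] [412.7 247.4]
top left_gauge_seat 0.92 [ 685.1 -130.9   51.7] [375.  180.6]
top left_gauge_seat 0.75 [ 541.  -152.5  155.4] [393.6 247.6]
top right_gauge_seat 0.8 [ 553.7 -230.7  151. ] [433.7 242. ]
top setting_ring_center 0.74 [ 552.  -231.2  152.3] [434.1 243. ]
top setting_ring_center 0.71 [610.1 165.1  54.2] [239.8 210.4]
top plate 0.64 [550.7 190.3   0.5] [232.4 237.1]
```

```bash
python3 - <<'E'
import cv2
s=cv2.imread('pics/s0.png');t=cv2.imread('pics/t0.png')
cv2.imwrite('pics/s0c.png',cv2.resize(s[100:320,120:520],(800,440),interpolation=cv2.INTER_CUBIC))
cv2.imwrite('pics/t0g.png',cv2.resize(t[180:300,160:300],(800,686)[:2],interpolation=cv2.INTER_CUBIC)[:600])
cv2.imwrite('pics/t0r.png',cv2.resize(t[170:310,340:500],(640,560),interpolation=cv2.INTER_CUBIC))
E
```

```text
(no output)
```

View pics/s0c.png

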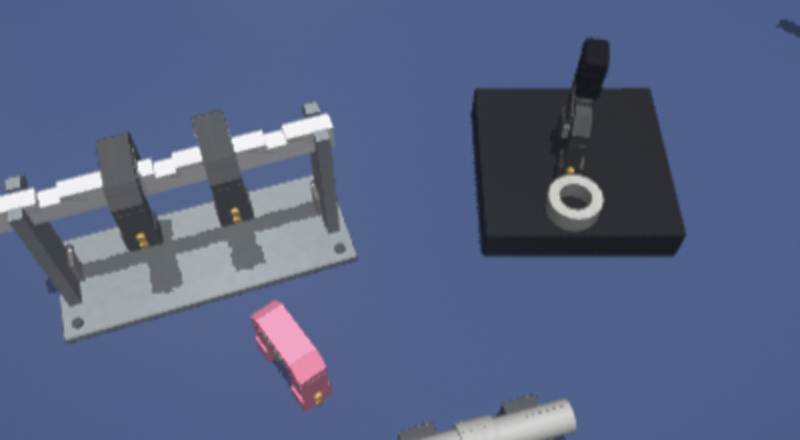

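View pics/t0g.png

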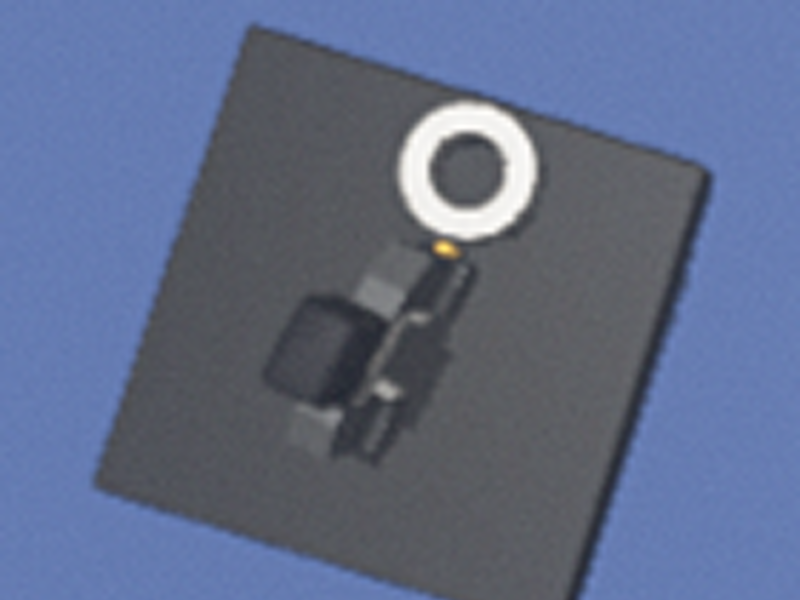

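View pics/t0r.png

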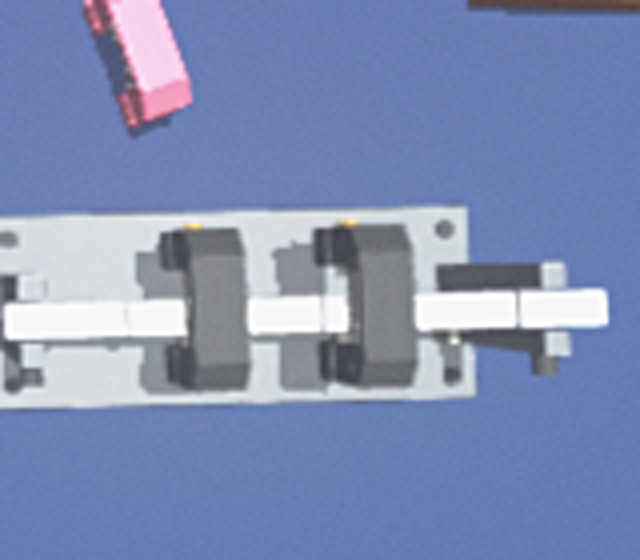

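View pics/s0.png

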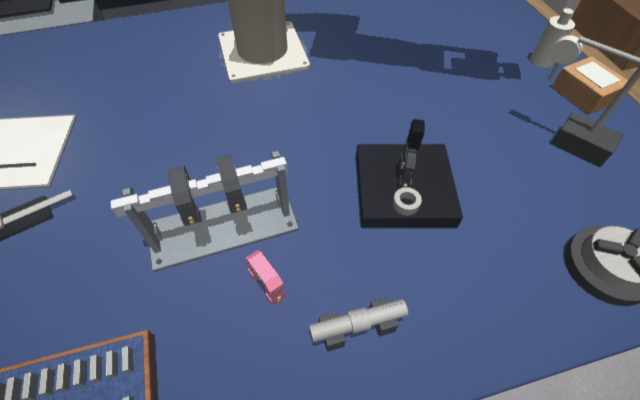

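The loose gauge with the black grip stands on the plate at about (415,135) in scene and (219,239) in top. Look-alikes are:
- the two handle-less gauges hanging on the bar, scene (182,188) and (230,180)
- the pink look-alike, scene (265,278)
- the black lamp and clamp stands at the right

Only the plate gauge has an upright black grip. Next I'll fit its outline and the rack's for precise poses.

```bash
cat > fit.py <<'E'
from h import *
from scipy.optimize import minimize
def box(cx,cy,z0,z1,lx,ly):
    return np.array([[cx+sx*lx/2,cy+sy*ly/2,z] for sx in(-1,1) for sy in(-1,1) for z in(z0,z1)],float)
# gauge, origin feet centre
GA=[box(0,0,92,140,32,22),box(0,0,56,84,80,16),box(0,0,80,95,20,14),box(29,0,0,56,22,16),box(-29,0,0,56,22,16),box(29,0,0,24,22,24),box(-29,0,0,24,22,24),box(15.5,0,4,20,5,14),box(-15.5,0,4,20,5,14)]
BASE=[box(0,0,0,10,110,280)]
BAR=[box(0,0,124,150,16,290)]
def neigh(): return [box(0,0,0,22,78,26),box(27,0,-52,0,22,26),box(-27,0,-52,0,22,26)]
def sil(n,boxes,p,z,S=4):
    x,y,a=p;R=np.array([[np.cos(a),-np.sin(a),0],[np.sin(a),np.cos(a),0],[0,0,1]])
    im=np.zeros((400*S,640*S),np.uint8)
    K,Rc,t=cam(n)
    for b in boxes:
        P=b@R.T+[x,y,z];c=(P@Rc.T+t)@K.T;q=c[:,:2]/c[:,2:]
        h=cv2.convexHull(((q+0.5)*S-0.5).astype(np.float32))
        cv2.fillConvexPoly(im,np.round(h*16).astype(np.int32),1,shift=4)
    return cv2.resize(im.astype(np.float32),(640,400),interpolation=cv2.INTER_AREA)
def fit(masks,boxes,p0,z,ign=None,a_free=True):
    def cost(v):
        c=0
        for n,m in masks.items():
            s=sil(n,boxes,(v[0]*10,v[1]*10,v[2]),z)
            d=np.abs(s-m)
            if ign and n in ign:d=d*(1-ign[n])
            c+=d.sum()/m.sum()
        return c
    best=None
    for da in((-.15,0,.15) if a_free else (0,)):
        x0=np.array([p0[0]/10,p0[1]/10,p0[2]+da])
        r=minimize(cost,x0,method='Nelder-Mead',options=dict(initial_simplex=x0+np.array([[0,0,0],[.5,0,0],[0,.5,0],[0,0,.12]]),xatol=.005,fatol=1e-4))
        if best is None or r.fun<best.fun:best=r
    v=best.x;return v[0]*10,v[1]*10,v[2],best.fun
E
python3 - <<'E'
from fit import *
vision.get_image('scene');vision.get_image('top')
G={};ring={};ims={}
for n in('scene','top'):
    r=regions_of('gauge_handle',n)
    for d in r[:3]:
        ys,xs=np.nonzero(d['mask']);print(n,'g',round(d['confidence'],2),xs.mean(),ys.mean(),len(xs))
    G[n]=r[0]['mask'].astype(np.float32)
    for d in regions_of('setting_ring_center',n)[:2]:
        ys,xs=np.nonzero(d['mask']);print(n,'ring',round(d['confidence'],2),xs.mean(),ys.mean(),len(xs))
        if ys.mean()<215 and (xs.mean()-(405 if n=='scene' else 240))**2<400: ring[n]=cv2.dilate(d['mask'].astype(np.uint8),np.ones((3,3))).astype(np.float32)
    for q in('left_gauge_seat','rack'):
        for i,d in enumerate(regions_of(q,n)[:4]):
            ys,xs=np.nonzero(d['mask']);print(n,q,round(d['confidence'],2),xs.mean(),ys.mean(),len(xs));np.save(f'm_{n}_{q}_{i}.npy',d['mask'])
    np.save(f'm_{n}_g.npy',G[n])
np.savez('ring.npz',**ring)
a0=np.radians(60)
for k in (['top'],['scene'],['top','scene']):
    print(k,[fit({n:G[n] for n in k},GA,(545,185,a),40,ring) for a in np.radians([60,80])])
print('t',monitor.get_obs()['t'])
E
```

```text
scene g 0.55 410.71965628356605 152.84317937701397 931
scene ring 0.72 406.5449826989619 201.25778546712803 578
scene left_gauge_seat 0.62 265.57965796579657 276.5724572457246 1111
scene rack 0.93 212.01327843540915 217.12413793103448 9715
top g 0.67 223.16068866571018 240.48493543758968 697
top ring 0.73 242.43243243243242 209.44594594594594 370
top left_gauge_seat 0.86 392.5989583333333 247.01041666666666 768
top left_gauge_seat 0.66 375.01906412478337 181.63084922010398 577
top rack 0.66 401.17171510437987 246.91711011051984 4886
['top'] [(np.float64(544.4569955125654), np.float64(184.14514883714963), np.float64(-0.4648512987441864), np.float64(0.14329268038272858)), (np.float64(544.8732779606335), np.float64(184.02700452593476), np.float64(-0.47703723827937794), np.float64(0.14392037689685822))]
['scene'] [(np.float64(548.06092487664), np.float64(183.70854592253113), np.float64(2.6683016703757394), np.float64(0.10076530277729034)), (np.float64(547.4826629223138), np.float64(184.06235256414925), np.float64(2.667515309787472), np.float64(0.10076530277729034))]Traceback (most recent call last):
  File "<stdin>", line 19, in <module>
  File "fit.py", line 31, in fit
    r=minimize(cost,x0,method='Nelder-Mead',options=dict(initial_simplex=x0+np.array([[0,0,0],[.5,0,0],[0,.5,0],[0,0,.12]]),xatol=.005,fatol=1e-4))
    res = _minimize_neldermead(fun, x0, args, callback, bounds=bounds,
                               **options)
    fxcc = func(xcc)
    fx = function(np.copy(x), *(wrapper_args + args))
  File "fit.py", line 23, in cost
    s=sil(n,boxes,(v[0]*10,v[1]*10,v[2]),z)
  File "fit.py", line 13, in sil
    K,Rc,t=cam(n)
           ~~~^^^
  File "h.py", line 4, in cam
    m=vision.camera_model(n);K=np.array(m["K"]);R=cv2.Rodrigues(np.array(m["rvec"],float))[0];t=np.array(m["tvec"],float).ravel();return K,R,t
ValueError: time passes only in moves, steps and waits
```

```bash
sed -i 's/^def cam(n):/_C={}\ndef cam(n):\n    if n not in _C:_C[n]=_cam(n)\n    return _C[n]\ndef _cam(n):/' h.py
python3 - <<'E'
from fit import *
print(monitor.get_obs()['t'])
ring=dict(np.load('ring.npz'));G={n:np.load(f'm_{n}_g.npy') for n in('scene','top')}
np.set_printoptions(precision=2,suppress=True)
p=fit(G,GA,(546,184,-.47),40,ring);print(np.array(p))
# rack: bar in top by whiteness
for n in('scene','top'):
    im=cv2.imread(f'pics/{n[0]}0.png');o=im.copy()
    for S,q,z in((GA,p,40),):
        s=(sil(n,S,q[:3],z)>.5).astype(np.uint8);c,_=cv2.findContours(s,cv2.RETR_LIST,cv2.CHAIN_APPROX_NONE);cv2.drawContours(o,c,-1,(0,255,0),1)
    m=np.load(f'm_{n}_rack_0.npy').astype(np.uint8);c,_=cv2.findContours(m,cv2.RETR_LIST,cv2.CHAIN_APPROX_NONE);cv2.drawContours(o,c,-1,(0,0,255),1)
    cv2.imwrite(f'pics/o_{n}.png',cv2.resize(o[80:300,110:500],(780,440),interpolation=cv2.INTER_NEAREST))
K=cam('top')
im=cv2.cvtColor(cv2.imread('pics/t0.png'),cv2.COLOR_BGR2RGB).astype(int)
w=(im.min(2)>225)
lab=cv2.connectedComponentsWithStats(w.astype(np.uint8));print([tuple(x) for x in lab[2] if x[4]>30])
E
```

```text
1.4
[545.31 185.11  -0.47   0.26]
[(np.int32(0), np.int32(0), np.int32(640), np.int32(400), np.int32(247306)), (np.int32(107), np.int32(91), np.int32(20), np.int32(31), np.int32(391)), (np.int32(79), np.int32(92), np.int32(19), np.int32(25), np.int32(270)), (np.int32(476), np.int32(111), np.int32(3), np.int32(13), np.int32(36)), (np.int32(486), np.int32(112), np.int32(4), np.int32(12), np.int32(37)), (np.int32(497), np.int32(112), np.int32(3), np.int32(13), np.int32(37)), (np.int32(507), np.int32(112), np.int32(3), np.int32(13), np.int32(38)), (np.int32(517), np.int32(112), np.int32(4), np.int32(13), np.int32(46)), (np.int32(527), np.int32(113), np.int32(4), np.int32(12), np.int32(41)), (np.int32(537), np.int32(113), np.int32(4), np.int32(13), np.int32(38)), (np.int32(548), np.int32(113), np.int32(3), np.int32(13), np.int32(38)), (np.int32(558), np.int32(114), np.int32(3), np.int32(12), np.int32(36)), (np.int32(568), np.int32(114), np.int32(4), np.int32(13), np.int32(44)), (np.int32(84), np.int32(119), np.int32(35), np.int32(18), np.int32(385)), (np.int32(283), np.int32(125), np.int3
[... 809 characters left out ...]
, np.int32(15), np.int32(46)), (np.int32(231), np.int32(199), np.int32(22), np.int32(22), np.int32(228)), (np.int32(444), np.int32(243), np.int32(25), np.int32(9), np.int32(217)), (np.int32(470), np.int32(243), np.int32(22), np.int32(9), np.int32(182)), (np.int32(341), np.int32(245), np.int32(45), np.int32(10), np.int32(397)), (np.int32(402), np.int32(244), np.int32(25), np.int32(9), np.int32(212)), (np.int32(580), np.int32(292), np.int32(42), np.int32(22), np.int32(443)), (np.int32(0), np.int32(295), np.int32(9), np.int32(12), np.int32(52)), (np.int32(524), np.int32(303), np.int32(55), np.int32(21), np.int32(346)), (np.int32(537), np.int32(343), np.int32(103), np.int32(57), np.int32(4414))]
```

View pics/o_top.png

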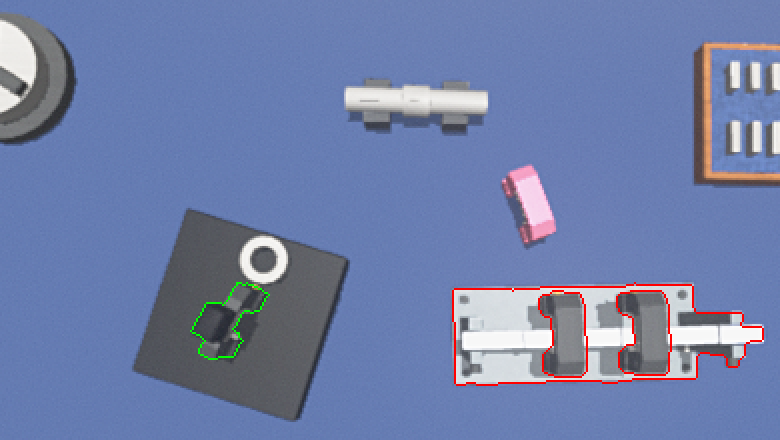

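View pics/o_scene.png

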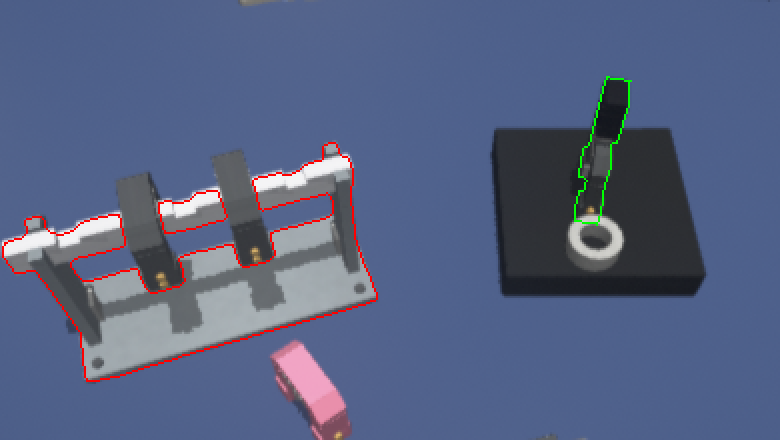

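```bash
python3 - <<'E'
from fit import *
np.set_printoptions(precision=2,suppress=True)
RK=BASE+[box(0,126,0,154,20,8),box(0,-126,0,154,20,8)]
M={};I={}
for n in('scene','top'):
    M[n]=np.load(f'm_{n}_rack_0.npy').astype(np.float32)
    # base only: ignore everything above: use dilated sil of bar/brackets/neighbours
    p=(539,-192,-.02)
    ig=sil(n,[box(0,0,90,185,90,120),box(0,0,115,160,70,310),box(0,126,0,160,70,20),box(0,-126,0,160,70,20)],p,0)
    I[n]=(ig>0).astype(np.float32)
for k in(['top'],['scene'],['top','scene']):
    print('base',k,np.array(fit({n:M[n] for n in k},BASE,(539,-192,-.02),0,I)))
# bar: subpixel edges in top
im=cv2.cvtColor(cv2.imread('pics/t0.png'),cv2.COLOR_BGR2GRAY).astype(float)
for cols in(range(345,368),range(376,384),range(405,425),range(447,490)):
    for c in list(cols)[::4]:
        g=np.diff(im[235:262,c]);u=np.clip(g,0,None);d=np.clip(-g,0,None)
        j=u.argmax();e1=(u[j-1:j+2]*np.arange(j-1,j+2)).sum()/u[j-1:j+2].sum()
        j=d.argmax();e2=(d[j-1:j+2]*np.arange(j-1,j+2)).sum()/d[j-1:j+2].sum()
        print(c,ray('top',c,235.5+e1,150)[:2],ray('top',c,235.5+e2,150)[:2])
s=cv2.imread('pics/s0.png')
cv2.imwrite('pics/bar_s.png',cv2.resize(s[150:225,105:295],(1140//1*7//10,450*7//10),interpolation=cv2.INTER_CUBIC))
t=cv2.imread('pics/t0.png')
t=t[225:275,335:500];cv2.imwrite('pics/bar_t.png',cv2.resize(np.clip((t.astype(int)-150)*2.4,0,255).astype(np.uint8),(792,240),interpolation=cv2.INTER_CUBIC))
E
```

```text
base ['top'] [ 539.78 -190.42    0.05    0.01]
base ['scene'] [ 539.33 -189.49    0.05    0.01]
base ['top', 'scene'] [ 539.58 -189.74    0.05    0.02]
345 [542.03 -59.7 ] [525.15 -60.07]
349 [523.3  -67.82] [525.44 -67.77]
353 [522.25 -75.55] [525.97 -75.47]
357 [522.44 -83.25] [526.14 -83.18]
361 [522.66 -90.95] [526.52 -90.88]
365 [522.96 -98.66] [527.3  -98.58]
376 [ 545.71 -119.51] [ 528.13 -119.78]
380 [ 546.57 -127.23] [ 528.42 -127.49]
405 [ 527.02 -175.76] [ 531.18 -175.72]
409 [ 526.97 -183.48] [ 531.42 -183.44]
413 [ 549.73 -191.03] [ 532.13 -191.17]
417 [ 550.15 -198.78] [ 532.35 -198.89]
421 [ 564.5  -206.44] [ 532.8  -206.62]
447 [ 530.72 -256.89] [ 535.06 -256.89]
451 [ 553.45 -264.65] [ 535.63 -264.63]
455 [ 554.04 -272.4 ] [ 535.86 -272.37]
459 [ 554.25 -280.16] [ 536.41 -280.12]
463 [ 554.98 -287.92] [ 536.95 -287.86]
467 [ 555.2  -295.69] [ 537.17 -295.61]
471 [ 555.67 -303.45] [ 537.2  -303.35]
475 [ 555.46 -311.21] [ 537.68 -311.1 ]
479 [ 536.01 -318.84] [ 524.87 -318.76]
483 [ 556.43 -326.75] [ 538.66 -326.61]
487 [ 557.21 -334.52] [ 538.78 -334.36]
```

View pics/bar_s.png

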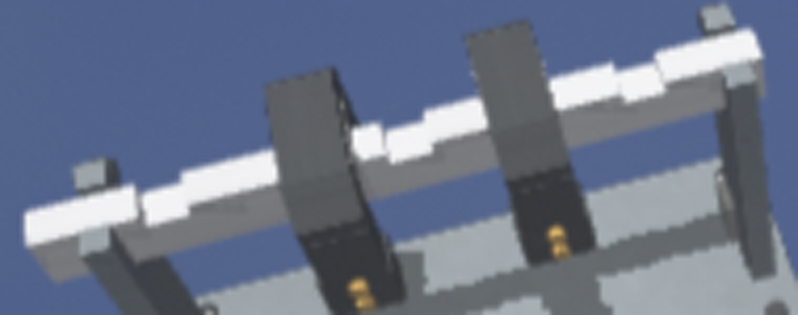

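View pics/bar_t.png

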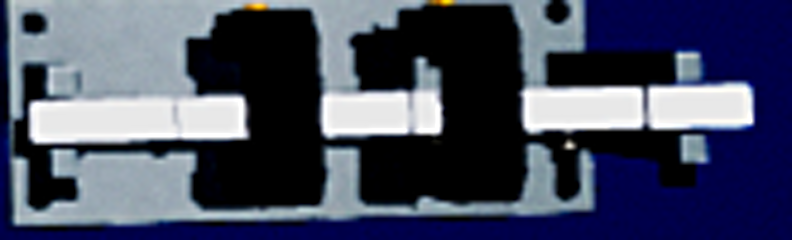

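```bash
python3 - <<'E'
from fit import *
a=.05;c=np.array([540.4,-190.1])
ex=np.array([np.cos(a),np.sin(a)]);ey=np.array([-np.sin(a),np.cos(a)])
def W(x,y,z):return np.r_[c+x*ex+y*ey,z]
s=cv2.imread('pics/s0.png');t=cv2.imread('pics/t0.png')
rows=[]
for o in(-3,-6,-9):
    f=6;u0,v0=160,150
    big=cv2.resize(s[150:215,160:260],(600,390),interpolation=cv2.INTER_CUBIC)
    prof=[(8,o-60,150),(8,o-8.8,150),(8,o-8.8,144),(8,o+8.8,144),(8,o+8.8,150),(8,o+60,150)]
    for xx,col in((8,(0,0,255)),(-8,(0,200,0))):
        q=np.array([(pix('scene',W(xx,p[1],p[2]))-[u0,v0]+.5)*f for p in prof]).round().astype(int)
        cv2.polylines(big,[q.reshape(-1,1,2)],False,col,1)
    cv2.putText(big,str(o),(10,30),0,1,(255,255,255),2);rows.append(cv2.resize(big,(390,253)))
    print(o,pix('top',W(0,o-8.8,150)),pix('top',W(0,o-8.8,144)),pix('top',W(0,o+8.8,150)))
rows.append(cv2.resize(cv2.resize(s[150:215,160:260],(600,390),interpolation=cv2.INTER_CUBIC),(390,253)))
cv2.imwrite('pics/n.png',np.vstack([np.hstack(rows[:2]),np.hstack(rows[2:])]))
g=cv2.cvtColor(t,cv2.COLOR_BGR2GRAY)
print(g[246:251,400:430])
E
```

```text
-3 [418.57597892 248.21547561] [417.73618778 248.11310246] [409.48380887 248.41792481]
-6 [420.12535067 248.1809768 ] [419.27302265 248.07888764] [411.03391539 248.38340964]
-9 [421.67459722 248.14648077] [420.80973435 248.04467558] [412.58389662 248.34889726]
[[128 165 245 252 248 247 248 248 248 248 248 248 248 248 248 248 248 248
  248 247 220 240 249 248 248 252 233 148 108 110]
 [131 171 247 251 247 247 247 247 247 247 247 247 247 247 247 247 247 247
  248 247 224 240 248 247 248 251 255 167 112 112]
 [130 173 248 250 247 247 247 247 247 247 247 247 247 247 247 247 247 247
  247 247 235 240 248 247 247 251 255 150 106 110]
 [131 176 250 250 247 247 247 247 247 247 247 247 247 247 247 247 247 247
  247 247 237 239 248 247 247 250 255 169 110 108]
 [129 173 248 251 248 247 247 247 247 247 247 247 247 247 247 247 247 247
  248 248 235 238 249 248 248 251 255 171 116 122]]
```

View pics/n.png

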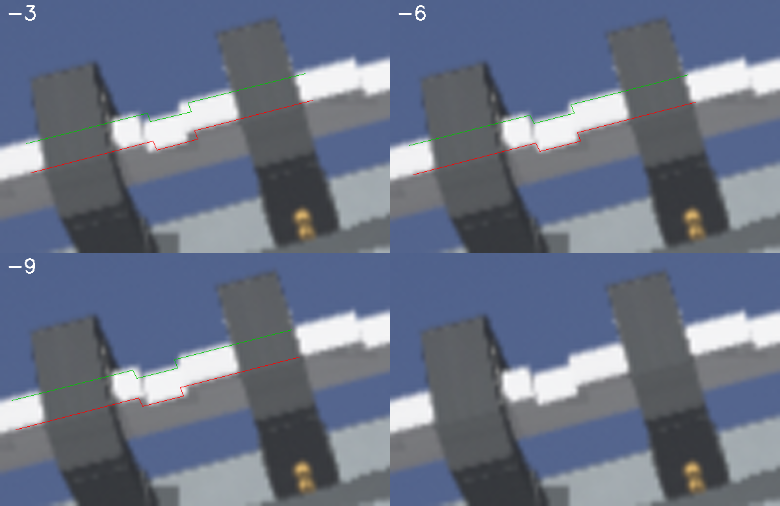

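```bash
python3 - <<'E'
from h import *
o=monitor.get_obs();R=cv2.Rodrigues(np.array(o['orientation']))[0];np.set_printoptions(precision=4,suppress=True)
print(R,o['ee_pos'],o['qpos'],o['t'],np.degrees(np.arctan2(R[1,1],R[0,1])))
E
```

```text
[[-0.904   0.4276  0.    ]
 [ 0.4276  0.904  -0.    ]
 [-0.     -0.     -1.    ]] [267.1993 564.975  222.6476] [ 1.11    0.4231  1.6299 -0.      1.0886 -0.019 ] 1.4 64.68601934085605
```

>>> carry_out([
  [[0,0,-0.5],[27.8,-38.0,0],87],
  [[0,0,-1.0],[56,-76,0],87],
  [[0,0,-1.6],[84,-114,0],87],
  [[0,0,-1.6],[112,-152,0],87],
  [[0,0,-1.6],[136,-186,0],87],
  [[0,0,-1.6],[160,-219,0],87],
  [[0,0,-1.6],[184,-252,0],87],
  [[0,0,-1.6],[208,-285,0],87],
  [[0,0,-1.6],[232,-317,0],87],
  [[0,0,-1.6],[254,-347,0],87],
])

```text
t: 2.23
ee_pos: [514.2, 226.9, 222.9]
orientation: [0.731, 3.055, 0.001]
ft_force: [0.3, 0.8, -0.7]
width: 87.0
```

>>> carry_out([
  [[0,0,0],[12,-16.5,0],87],
  [[0,0,0],[20,-28,0],87],
  [[0,0,0],[24.1,-32.9,0],87],
  [[0,0,0],[24.1,-32.9,0],87],
  [[0,0,0],[24.1,-32.9,0],87],
])

```text
t: 2.65
ee_pos: [536.9, 196.6, 222.6]
orientation: [-0.731, -3.055, -0.0]
ft_force: [-0.7, -0.2, 0.0]
width: 86.9
```

```bash
python3 - <<'E'
from h import *
o=monitor.get_obs();print(o['t'],o['ee_pos'],o['ft_force'],o['qpos'],o['width'])
save('scene','s1.png');im=save('top','t1.png')
t=cv2.imread('pics/t1.png');s=cv2.imread('pics/s1.png')
cv2.imwrite('pics/c1.png',np.hstack([cv2.resize(t[170:300,150:300],(400,347),interpolation=cv2.INTER_CUBIC),cv2.resize(s[60:190,340:490],(400,347),interpolation=cv2.INTER_CUBIC)]))
E
```

```text
2.65 [536.85900602 196.57637461 222.56459232] [-0.6719685  -0.15901312  0.02130716] [ 3.29984130e-01  3.45763336e-01  1.74967775e+00  4.22402372e-04
  1.04652088e+00 -7.71592559e-01] 86.93149299685909
```

View pics/c1.png

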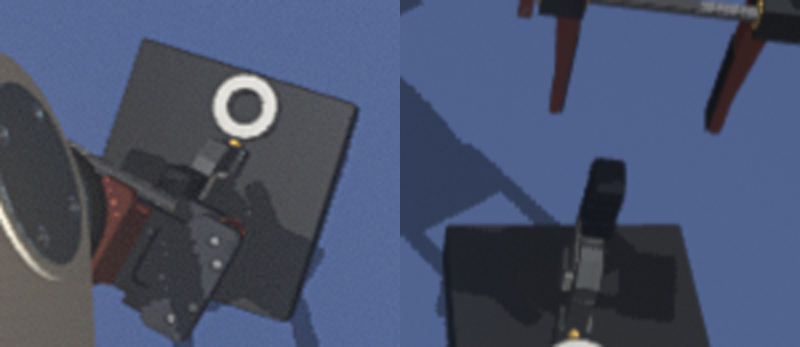

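>>> carry_out([
  [[0,0,0],[5,-7,0],87],
  [[0,0,0],[8.4,-11.5,0],87],
  [[0,0,0],[8.4,-11.5,-15],87],
  [[0,0,0],[8.4,-11.5,-35],87],
  [[0,0,0],[8.4,-11.5,-55],87],
  [[0,0,0],[8.4,-11.5,-70],87],
  [[0,0,0],[8.4,-11.5,-80],87],
  [[0,0,0],[8.4,-11.5,-85.5],87],
  [[0,0,0],[8.4,-11.5,-85.5],87],
  [[0,0,0],[8.4,-11.5,-85.5],87],
])

```text
t: 3.58
ee_pos: [546.1, 184.5, 137.5]
orientation: [0.731, 3.055, 0.0]
ft_force: [0.4, -0.2, -0.5]
width: 87.1
```

```bash
python3 - <<'E'
from h import *
o=monitor.get_obs();print(o['t'],o['ee_pos'],o['ft_force'],o['qpos'],o['width'])
save('scene','s2.png')
s=cv2.imread('pics/s2.png')
cv2.imwrite('pics/c2.png',cv2.resize(s[80:230,340:490],(600,600),interpolation=cv2.INTER_CUBIC))
E
```

```text
3.5833 [546.14204633 184.46436324 137.54024977] [ 0.37728993 -0.18134824 -0.50614271] [ 3.05089489e-01  4.63924445e-01  1.79801095e+00 -1.48163674e-05
  8.79207387e-01 -7.96067798e-01] 87.05948454646078
```

View pics/c2.png

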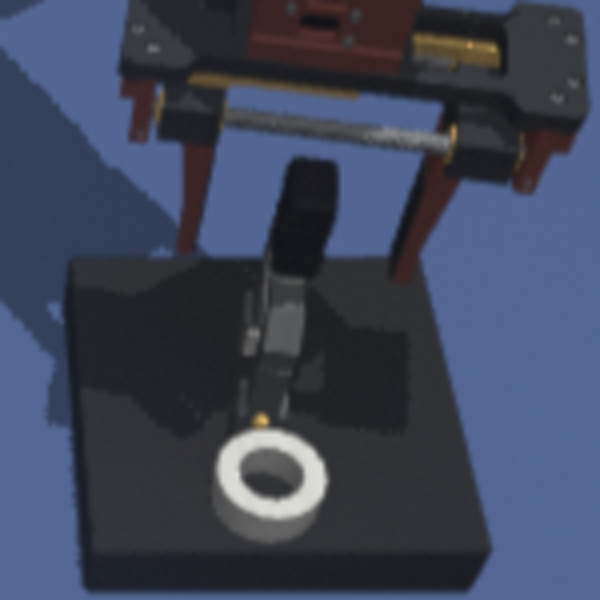

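The fingers straddle the black grip: scene crop (300,220), with the grip roughly midway between the fingertips. Now I'll close.

>>> carry_out([
  [[0,0,0],[0,0,0],60],
  [[0,0,0],[0,0,0],40],
  [[0,0,0],[0,0,0],32],
  [[0,0,0],[0,0,0],28],
  [[0,0,0],[0,0,0],25],
  [[0,0,0],[0,0,0],22],
  [[0,0,0],[0,0,0],19],
  [[0,0,0],[0,0,0],10],
  [[0,0,0],[0,0,0],10],
  [[0,0,0],[0,0,0],10],
])

```text
t: 4.47
ee_pos: [545.8, 184.4, 137.2]
orientation: [-0.731, -3.055, -0.0]
ft_force: [0.5, 0.2, 1.2]
width: 23.5
```

>>> carry_out([
  [[0,0,0],[0,0,0],10],
  [[0,0,0],[0,0,0],10],
  [[0,0,0],[0,0,2],10],
  [[0,0,0],[0,0,5],10],
  [[0,0,0],[0,0,10],10],
  [[0,0,0],[0,0,10],10],
  [[0,0,0],[0,0,10],10],
])

```text
t: 5.05
ee_pos: [545.9, 184.3, 147.4]
orientation: [0.731, 3.055, 0.0]
ft_force: [0.5, 0.4, -4.8]
width: 21.7
```

>>> carry_out([
  [[0,0,0],[0,0,10],10],
  [[0,0,0],[0,0,28],10],
  [[0,0,0],[0,0,50],10],
  [[0,0,0],[0,0,75],10],
  [[0,0,0],[0,0,100],10],
  [[0,0,0],[0,0,122],10],
  [[0,0,0],[0,0,136],10],
  [[0,0,0],[0,0,143],10],
  [[0,0,0],[0,0,143],10],
  [[0,0,0],[0,0,143],10],
])

```text
t: 5.88
ee_pos: [545.4, 184.2, 289.9]
orientation: [-0.731, -3.055, 0.0]
ft_force: [0.6, -0.5, -6.3]
width: 21.9
```

>>> carry_out([
  [[0,0,1],[0,-8,0],10],
  [[0,0,3],[0,-24,0],10],
  [[0,0,5],[0,-48,0],10],
  [[0,0,7.5],[0,-76,0],10],
  [[0,0,10],[0,-104,0],10],
  [[0,0,12.5],[0,-132,0],10],
  [[0,0,15],[0,-160,0],10],
  [[0,0,17.5],[0,-182,0],10],
  [[0,0,19],[0,-194,0],10],
  [[0,0,19],[0,-194,0],10],
])

```text
t: 6.72
ee_pos: [544.8, -12.0, 288.5]
orientation: [-0.219, -3.131, 0.001]
ft_force: [-0.6, 0.6, -4.6]
width: 21.8
```

>>> carry_out([
  [[0,0,1],[0,-8,0],10],
  [[0,0,3],[-1,-24,0],10],
  [[0,0,5],[-2,-48,0],10],
  [[0,0,7.5],[-3,-76,0],10],
  [[0,0,9],[-4,-104,0],10],
  [[0,0,10],[-4.5,-132,0],10],
  [[0,0,10.8],[-4.5,-160,0],10],
  [[0,0,10.8],[-4.5,-178,0],10],
  [[0,0,10.8],[-4.5,-184.4,0],10],
  [[0,0,10.8],[-4.5,-184.4,0],10],
])

```text
t: 7.55
ee_pos: [540.9, -194.6, 288.9]
orientation: [0.076, -3.139, -0.001]
ft_force: [-0.9, 0.6, -5.2]
width: 22.0
```

```bash
cat > st.py <<'E'
from h import *
np.set_printoptions(precision=2,suppress=True)
def st():
    o=monitor.get_obs();R=cv2.Rodrigues(np.array(o['orientation']))[0]
    print('t',o['t'],'p',o['ee_pos'],'F',o['ft_force'],'M',o['moment'],'w',round(o['width'],2),'yaw',np.degrees(np.arctan2(R[1,1],R[0,1])),'tilt',R[:,2]);return o
E
python3 - <<'E'
from st import *
o=st();print(o['qpos'])
save('scene','s3.png');save('top','t3.png')
t=cv2.imread('pics/t3.png');s=cv2.imread('pics/s3.png')
cv2.imwrite('pics/c3.png',np.hstack([cv2.resize(t[170:320,340:490],(400,400),interpolation=cv2.INTER_CUBIC),cv2.resize(s[50:250,100:300],(400,400),interpolation=cv2.INTER_CUBIC)]))
E
```

```text
t 7.55 p [ 540.88 -194.56  288.95] F [-0.94  0.62 -5.18] M [ 0.01 -0.03  0.03] w 22.04 yaw 92.75945600091222 tilt [-0.  0. -1.]
[-0.37  0.28  1.68  0.    1.19 -1.99]
```

View pics/c3.png

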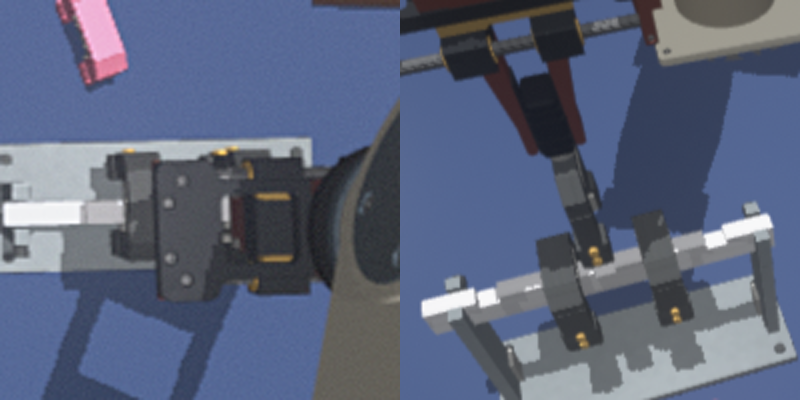

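```bash
python3 - <<'E'
from fit import *
from st import *
r=regions_of('gauge_seat','scene')
for d in r: 
    ys,xs=np.nonzero(d['mask']);print(d['confidence'],xs.mean(),ys.mean(),len(xs))
best=min(r,key=lambda d:abs(np.nonzero(d['mask'])[1].mean()-242)+abs(np.nonzero(d['mask'])[0].mean()-150))
m=best['mask'].astype(np.float32)
z=288.95+18.7-116
A=[b for b in GA]
# ignore region where fingers are: rows above 130
ig=np.zeros((400,640),np.float32);ig[:122]=1
p=fit({'scene':m},A,(540,-194.5,.05),z,{'scene':ig});print(np.array(p))
def c(v):
    s=sil('scene',A,(v[0],v[1],.05),z);return (np.abs(s-m)*(1-ig)).sum()
print(min(((c((x,y)),x,y) for x in np.arange(534,547,1) for y in np.arange(-198,-190,1))))
s=cv2.imread('pics/s3.png')
for q,col in((p,(0,255,0)),((540.1,-194.6,.05),(0,0,255))):
    k=(sil('scene',A,q[:3],z)>.5).astype(np.uint8);cc,_=cv2.findContours(k,cv2.RETR_LIST,cv2.CHAIN_APPROX_NONE);cv2.drawContours(s,cc,-1,col,1)
cc,_=cv2.findContours(m.astype(np.uint8),cv2.RETR_LIST,cv2.CHAIN_APPROX_NONE);cv2.drawContours(s,cc,-1,(255,0,255),1)
cv2.imwrite('pics/c3b.png',cv2.resize(s[70:220,170:320],(600,600),interpolation=cv2.INTER_NEAREST))
E
```

```text
0.56 183.3562945368171 134.92755344418052 1684
[ 537.64 -195.4     0.06    0.04]
(np.float32(74.125), np.int64(538), np.int64(-195))
```

View pics/c3b.png

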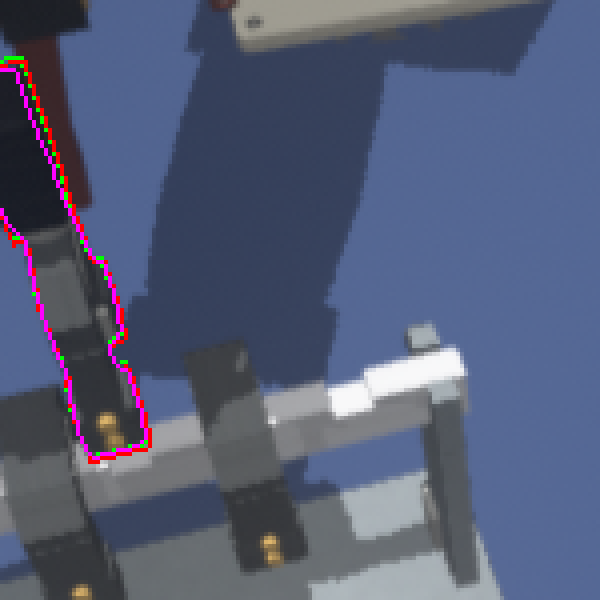

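>>> carry_out([
  [[0,0,0],[1,0,-4],10],
  [[0,0,0],[1,0,-11],10],
  [[0,0,0],[1,0,-18],10],
  [[0,0,0],[1,0,-25],10],
  [[0,0,0],[1,0,-31],10],
  [[0,0,0],[1,0,-35],10],
  [[0,0,0],[1,0,-37],10],
  [[0,0,0],[1,0,-37],10],
])

```text
t: 8.37
ee_pos: [542.0, -194.0, 252.5]
orientation: [0.079, -3.14, -0.001]
ft_force: [-0.6, -0.5, -4.6]
width: 22.5
```

```bash
python3 - <<'E'
from st import *
o=st()
save('scene','s4.png')
s=cv2.imread('pics/s4.png')
cv2.imwrite('pics/c4.png',cv2.resize(s[90:215,130:280],(800,667)[:2],interpolation=cv2.INTER_CUBIC)[:600])
E
```

```text
t 8.3667 p [ 541.99 -193.98  252.48] F [-0.62 -0.48 -4.62] M [0.07 0.03 0.03] w 22.45 yaw 92.88197840533476 tilt [-0.  0. -1.]
```

View pics/c4.png

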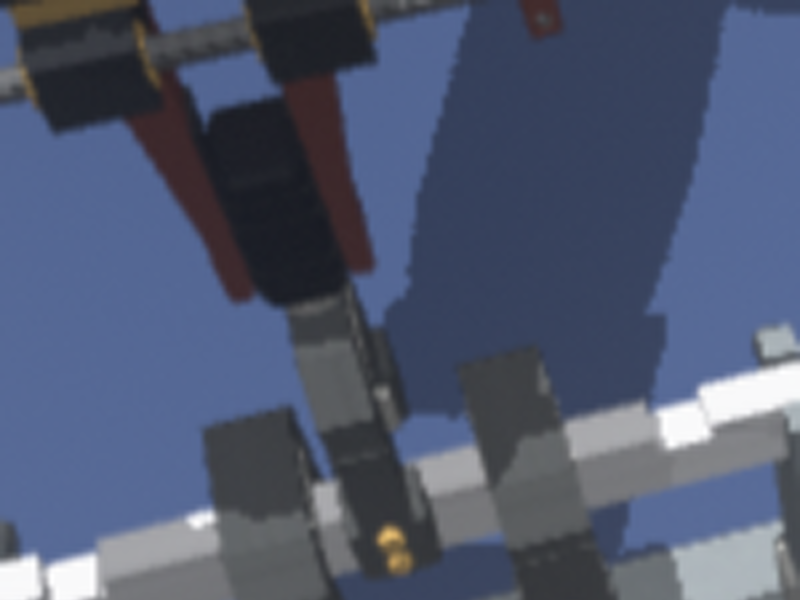

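The gauge hangs between the two neighbours with visible gaps on both sides; its feet are just above the bar. I'll lower it slowly.

>>> carry_out([
  [[0,0,0],[0,0,-1.5],10],
  [[0,0,0],[0,0,-3],10],
  [[0,0,0],[0,0,-5],10],
  [[0,0,0],[0,0,-7],10],
  [[0,0,0],[0,0,-9],10],
  [[0,0,0],[0,0,-11],10],
  [[0,0,0],[0,0,-13],10],
  [[0,0,0],[0,0,-14],10],
])

```text
t: 9.08
ee_pos: [542.1, -194.0, 238.8]
orientation: [0.079, -3.14, -0.0]
ft_force: [-0.3, -0.2, -5.3]
width: 21.9
```

```bash
python3 - <<'E'
from st import *
o=st()
E
```

```text
t 9.0833 p [ 542.14 -193.98  238.78] F [-0.28 -0.25 -5.26] M [ 0.06 -0.04 -0.03] w 21.92 yaw 92.88842032408888 tilt [-0.  0. -1.]
```

Free, with the anvils already past the bar top. I'll continue.

>>> carry_out([
  [[0,0,0],[0,0,-2],10],
  [[0,0,0],[0,0,-5],10],
  [[0,0,0],[0,0,-8],10],
  [[0,0,0],[0,0,-12],10],
  [[0,0,0],[0,0,-16],10],
  [[0,0,0],[0,0,-20],10],
  [[0,0,0],[0,0,-23],10],
  [[0,0,0],[0,0,-25],10],
])

```text
t: 9.75
ee_pos: [542.1, -194.0, 213.5]
orientation: [0.079, -3.14, -0.0]
ft_force: [-0.0, -0.5, -4.9]
width: 21.5
```

>>> carry_out([
  [[0,0,0],[0,0,-3],10],
  [[0,0,0],[0,0,-6],10],
  [[0,0,0],[0,0,-9],10],
  [[0,0,0],[0,0,-12],10],
  [[0,0,0],[0,0,-15],10],
  [[0,0,0],[0,0,-16.5],10],
  [[0,0,0],[0,0,-17],10],
  [[0,0,0],[0,0,-17],10],
])

```text
t: 10.42
ee_pos: [542.2, -194.0, 197.0]
orientation: [0.079, -3.14, -0.0]
ft_force: [-0.1, -0.1, -5.3]
width: 22.0
```

```bash
python3 - <<'E'
from st import *
o=st()
save('scene','s5.png')
s=cv2.imread('pics/s5.png')
cv2.imwrite('pics/c5.png',cv2.resize(s[90:215,130:280],(800,667)[:2],interpolation=cv2.INTER_CUBIC)[:600])
E
```

```text
t 10.4167 p [ 542.22 -194.03  197.03] F [-0.06 -0.09 -5.26] M [0.08 0.04 0.04] w 21.99 yaw 92.88809696000096 tilt [-0.  0. -1.]
```

View pics/c5.png

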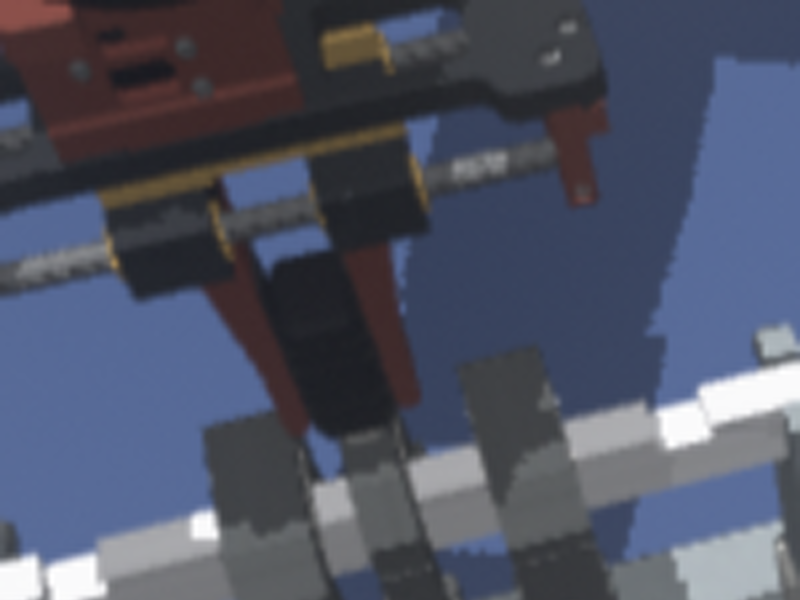

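>>> carry_out([
  [[0,0,0],[0,0,-1],10],
  [[0,0,0],[0,0,-2],10],
  [[0,0,0],[0,0,-3],10],
  [[0,0,0],[0,0,-3.7],10],
  [[0,0,0],[0,0,-4.2],10],
  [[0,0,0],[0,0,-4.7],10],
  [[0,0,0],[0,0,-4.7],10],
])

```text
t: 11.05
ee_pos: [542.2, -194.0, 192.3]
orientation: [0.079, -3.14, -0.0]
ft_force: [-0.0, 0.3, -5.1]
width: 21.9
```

>>> carry_out([
  [[0,0,0],[0,0,-0.4],10],
  [[0,0,0],[0,0,-0.7],10],
  [[0,0,0],[0,0,-0.7],10],
])

```text
t: 11.3
ee_pos: [542.3, -194.0, 191.7]
orientation: [0.079, -3.141, -0.0]
ft_force: [-0.5, 0.6, -5.8]
width: 21.6
```

>>> carry_out([
  [[0,0,0],[0,0,-0.3],10],
  [[0,0,0],[0,0,-0.6],10],
  [[0,0,0],[0,0,-0.6],10],
])

```text
t: 11.55
ee_pos: [542.3, -194.1, 191.2]
orientation: [-0.079, 3.141, -0.0]
ft_force: [0.5, -0.1, -5.4]
width: 21.7
```

>>> carry_out([
  [[0,0,0],[0,0,-0.3],10],
  [[0,0,0],[0,0,-0.5],10],
  [[0,0,0],[0,0,-0.5],10],
])

```text
t: 11.8
ee_pos: [542.4, -194.1, 191.0]
orientation: [-0.079, 3.14, -0.0]
ft_force: [-1.6, 0.3, -0.1]
width: 22.0
```

Contact is on the plain bar top at 191.0 (about 5 N). I'll feel along the bar towards -y, where the pictures put the notch.

>>> carry_out([
  [[0,0,0],[0,-0.3,-0.1],10],
  [[0,0,0],[0,-0.6,-0.1],10],
  [[0,0,0],[0,-1.0,-0.1],10],
  [[0,0,0],[0,-1.0,-0.1],10],
])

```text
t: 12.13
ee_pos: [542.4, -194.6, 190.8]
orientation: [-0.079, 3.14, 0.001]
ft_force: [-0.9, 4.3, 2.5]
width: 22.2
```

```bash
python3 -c "
from st import *
st()"
```

```text
t 12.1333 p [ 542.41 -194.57  190.83] F [-0.89  4.28  2.53] M [ 1.08  0.21 -0.08] w 22.23 yaw 92.87910937707451 tilt [ 0.  0. -1.]
```

>>> carry_out([
  [[0,0,0],[0,-0.4,0],10],
  [[0,0,0],[0,-0.8,0],10],
  [[0,0,0],[0.1,-1.2,0],10],
  [[0,0,0],[0.1,-1.2,0],10],
])

```text
t: 12.47
ee_pos: [542.1, -196.7, 190.0]
orientation: [0.079, -3.14, 0.001]
ft_force: [-0.4, -0.7, -5.3]
width: 21.9
```

>>> carry_out([
  [[0,0,0],[0,-0.3,0],10],
  [[0,0,0],[0,-0.6,0],10],
  [[0,0,0],[0,-0.8,0],10],
  [[0,0,0],[0,-0.8,0],10],
])

```text
t: 12.8
ee_pos: [542.2, -197.0, 190.4]
orientation: [0.079, -3.14, -0.0]
ft_force: [0.2, 1.0, -5.7]
width: 21.7
```

```bash
python3 -c "
from st import *
st()"
```

```text
t 12.8 p [ 542.22 -197.    190.37] F [ 0.24  1.03 -5.72] M [ 0.15 -0.01  0.01] w 21.73 yaw 92.88319729737253 tilt [-0.  0. -1.]
```

The load vanished at y≈-196.7, so the gauge is over the notch. I'll let it sink.

>>> carry_out([
  [[0,0,0],[0,0,-0.4],10],
  [[0,0,0],[0,0,-0.8],10],
  [[0,0,0],[0,0,-1.2],10],
  [[0,0,0],[0,0,-1.2],10],
])

```text
t: 13.13
ee_pos: [542.4, -197.0, 189.3]
orientation: [-0.079, 3.141, 0.0]
ft_force: [-0.2, 1.4, -5.6]
width: 22.0
```

```bash
python3 -c "
from st import *
st()"
```

```text
t 13.1333 p [ 542.39 -196.96  189.34] F [-0.22  1.44 -5.58] M [ 0.26 -0.01 -0.01] w 21.98 yaw 92.89055327954054 tilt [ 0.  0. -1.]
```

>>> carry_out([
  [[0,0,0],[0,0.3,-0.5],10],
  [[0,0,0],[0,0.3,-1.0],10],
  [[0,0,0],[0,0.3,-1.5],10],
  [[0,0,0],[0,0.3,-2.0],10],
  [[0,0,0],[0,0.3,-2.4],10],
  [[0,0,0],[0,0.3,-2.4],10],
])

```text
t: 13.63
ee_pos: [542.3, -196.8, 186.9]
orientation: [0.079, -3.14, 0.0]
ft_force: [-0.3, 0.3, -5.6]
width: 22.0
```

```bash
python3 -c "
from st import *
st()"
```

```text
t 13.6333 p [ 542.3  -196.82  186.86] F [-0.28  0.29 -5.57] M [0.04 0.04 0.  ] w 21.97 yaw 92.88213059275847 tilt [-0. -0. -1.]
```

>>> carry_out([
  [[0,0,0],[0,0,-0.4],10],
  [[0,0,0],[0,0,-0.8],10],
  [[0,0,0],[0,0,-1.2],10],
  [[0,0,0],[0,0,-1.5],10],
  [[0,0,0],[0,0,-1.5],10],
])

```text
t: 14.05
ee_pos: [542.3, -196.7, 185.4]
orientation: [0.079, -3.14, -0.0]
ft_force: [0.8, -0.5, -5.7]
width: 22.2
```

>>> carry_out([
  [[0,0,0],[0,0,-0.2],10],
  [[0,0,0],[0,0,-0.4],10],
  [[0,0,0],[0,0,-0.4],10],
])

```text
t: 14.3
ee_pos: [542.4, -196.7, 185.2]
orientation: [-0.079, 3.141, -0.0]
ft_force: [-0.8, 0.6, -4.5]
width: 22.0
```

```bash
python3 -c "
from st import *
st()"
```

```text
t 14.3 p [ 542.36 -196.75  185.16] F [-0.83  0.58 -4.53] M [ 0.06  0.07 -0.02] w 21.96 yaw 92.88836302453196 tilt [ 0. -0. -1.]
```

>>> carry_out([
  [[0,0,0],[0,0,-0.2],10],
  [[0,0,0],[0,0,-0.4],10],
  [[0,0,0],[0,0,-0.4],10],
])

```text
t: 14.55
ee_pos: [542.5, -196.7, 185.1]
orientation: [-0.079, 3.14, -0.0]
ft_force: [-1.3, 1.4, 0.6]
width: 21.6
```

```bash
python3 -c "
from st import *
st()"
```

```text
t 14.55 p [ 542.45 -196.74  185.14] F [-1.33  1.38  0.6 ] M [ 0.27  0.44 -0.05] w 21.62 yaw 92.89039765486123 tilt [ 0. -0. -1.]
```

It is seated 6 mm below the bar-top level, with about 6 N of contact. Now I'll open gently.

>>> carry_out([
  [[0,0,0],[0,0,0],24],
  [[0,0,0],[0,0,0],27],
  [[0,0,0],[0,0,0],32],
  [[0,0,0],[0,0,0],38],
  [[0,0,0],[0,0,0],44],
  [[0,0,0],[0,0,0],48],
  [[0,0,0],[0,0,0],48],
  [[0,0,0],[0,0,0],48],
])

```text
t: 15.22
ee_pos: [542.4, -196.7, 184.7]
orientation: [0.079, -3.141, 0.0]
ft_force: [0.5, -0.3, 0.1]
width: 48.1
```

```bash
python3 - <<'E'
from st import *
st()
save('scene','s6.png')
s=cv2.imread('pics/s6.png')
cv2.imwrite('pics/c6.png',cv2.resize(s[90:215,130:280],(800,667)[:2],interpolation=cv2.INTER_CUBIC)[:600])
E
```

```text
t 15.2167 p [ 542.38 -196.75  184.65] F [ 0.49 -0.28  0.13] M [ 0.02 -0.01  0.01] w 48.14 yaw 92.88663392172073 tilt [-0. -0. -1.]
```

View pics/c6.png

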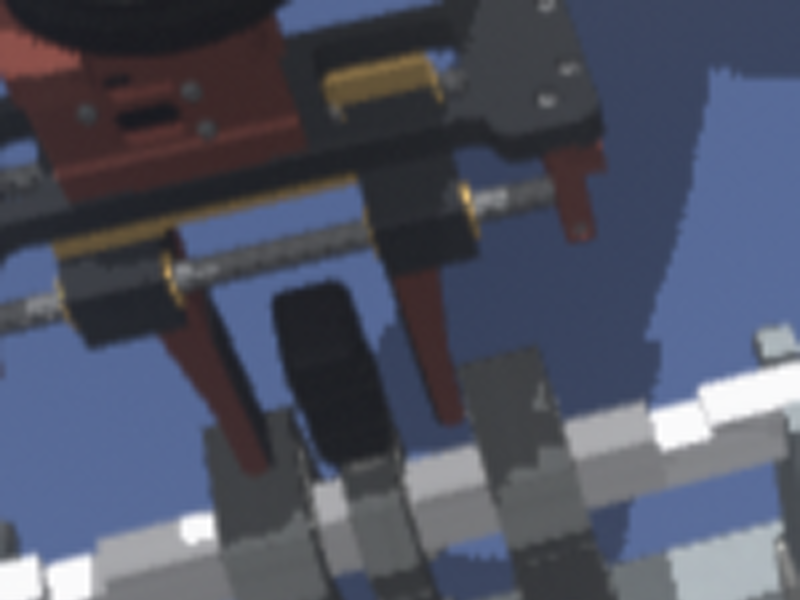

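The gauge stands free and upright with the fingers clear of the grip on both sides: crop grip (335,370), fingertips (255,465) and (450,415). I'll lift straight up and away.

>>> carry_out([
  [[0,0,0],[0,0,5],48],
  [[0,0,0],[0,0,15],48],
  [[0,0,0],[0,0,30],48],
  [[0,0,0],[0,0,50],48],
  [[0,0,0],[0,0,70],48],
  [[0,0,0],[0,0,90],48],
  [[0,0,0],[0,0,105],48],
  [[0,0,0],[0,0,115],48],
  [[0,0,0],[0,0,115],48],
])

```text
t: 16.02
ee_pos: [543.6, -197.2, 302.8]
orientation: [-0.079, 3.136, -0.003]
ft_force: [0.1, 0.7, 0.6]
width: 48.3
```

>>> carry_out([
  [[0,0,0],[0,10,0],48],
  [[0,0,0],[0,35,0],48],
  [[0,0,0],[0,70,0],48],
  [[0,0,0],[0,105,0],48],
  [[0,0,0],[0,140,0],48],
  [[0,0,0],[0,175,0],48],
  [[0,0,0],[0,205,0],48],
  [[0,0,0],[0,230,0],48],
  [[0,0,0],[0,240,0],48],
  [[0,0,0],[0,240,0],48],
])

```text
t: 16.85
ee_pos: [541.5, 45.5, 298.5]
orientation: [0.084, -3.138, -0.0]
ft_force: [-0.6, 0.4, 0.3]
width: 48.1
```

```bash
python3 - <<'E'
from fit import *
from st import *
st()
save('scene','s7.png');save('top','t7.png')
for n in('scene','top'):
  for q in("gauge_handle","gauge_seat","left_gauge_seat","right_gauge_seat","setting_ring_center"):
    print(n,q,[(round(d['confidence'],2),toW(n,d['point'])) for d in place_of(q,n)[:3]])
z=150-6-56
M={}
for n in('scene','top'):
    r=regions_of('gauge_handle',n);print([(round(d['confidence'],2),np.nonzero(d['mask'])[1].mean()) for d in r]);
    if r:M[n]=r[0]['mask'].astype(np.float32)
for n in M: print(n,np.array(fit({n:M[n]},GA,(540.6,-196.7,.05),z)))
for n in('scene','top'):
    o=cv2.imread(f'pics/{n[0]}7.png')
    k=(sil(n,GA,(540.8,-196.7,.05),z)>.5).astype(np.uint8);cc,_=cv2.findContours(k,cv2.RETR_LIST,cv2.CHAIN_APPROX_NONE)
    b=o.copy();cv2.drawContours(b,cc,-1,(0,255,0),1)
    sl=np.s_[120:270,120:300] if n=='scene' else np.s_[170:320,320:500]
    cv2.imwrite(f'pics/f_{n}.png',np.hstack([cv2.resize(x[sl],(400,333),interpolation=cv2.INTER_CUBIC) for x in(o,b)]))
E
```

```text
t 16.85 p [541.49  45.47 298.53] F [-0.6   0.4   0.26] M [0.   0.05 0.05] w 48.14 yaw 93.06528013240238 tilt [-0.  0. -1.]
scene gauge_handle [(0.64, array([ 538.14, -195.5 ,  205.32]))]
scene gauge_seat [(0.83, array([ 542.59, -194.92,  149.33]))]
scene left_gauge_seat [(0.92, array([ 541.38, -154.47,  152.18])), (0.71, array([ 681.39, -132.73,   54.14]))]
scene right_gauge_seat [(0.68, array([ 545.66, -229.93,  151.68]))]
scene setting_ring_center [(0.6, array([609.12, 157.61,  47.94]))]
top gauge_handle [(0.7, array([ 542.53, -198.88,  206.48]))]
top gauge_seat []
top left_gauge_seat [(0.95, array([ 685.16, -130.99,   50.85])), (0.92, array([ 541.67, -150.73,  151.64]))]
top right_gauge_seat [(0.72, array([ 550.29, -231.82,  152.12]))]
top setting_ring_center []
[(0.68, np.float64(199.1197822141561))]
[(0.77, np.float64(417.75384615384615))]
scene [ 541.39 -197.62    0.09    0.17]
top [ 540.51 -197.91    0.03    0.09]
```

View pics/f_scene.png

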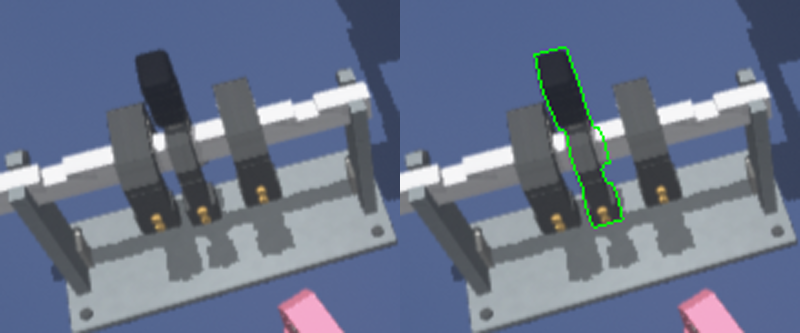

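View pics/f_top.png

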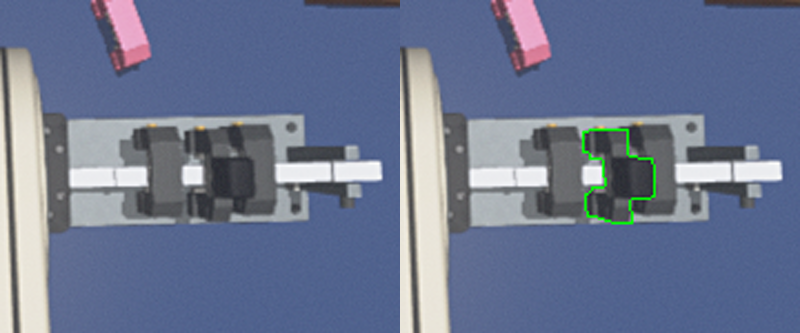

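View pics/s7.png

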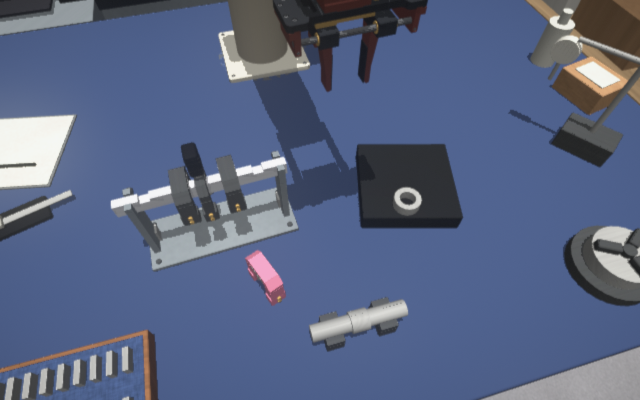

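The gauge hangs between the two neighbours, with its grip at scene (193,155), and its outline matches the upright seated model. The neighbours at (182,188) and (230,180) and the ring at (406,201) have not moved. I'll hand in the job.

```bash
python3 -c "
from workcell import order
print(order.close_job())"
```

```text
the job is handed in; nothing more can be done
None
```

The snap gauge is back on the rack, upright in the middle notch, and the job is handed in at about 17 s of the 69 s allowed.

I gripped it by the handle across its thickness and lowered the open jaw over the bar between the two hanging gauges. It touched the plain bar top with the TCP at z ≈ 191.0. I felt about 2–3 mm towards -y with about 8 N until the load vanished, about 6.5 mm from the rack's middle. It then sank 6 mm and rested at 185.1 with about 6 N before I let go.

**Last checks:**
- **Seating:** the networks put the grip centre at z ≈ 205–206 (204 means home, 210 means resting on the bar top). Outlines in both cameras match the upright, seated pose to within about 1 mm. One network reading disagreed: the scene camera put the gauge's seat at 149, where home is 144. That is slightly beyond the stated 4 mm accuracy, and the felt 6 mm drop and the outlines contradict it.
- **Force:** the contact forces I read stayed at about 8 N or less. They were read at the end of each move, so a short peak in between would not have shown.
- **Other parts:** both hanging gauges and the ring are unmoved within the networks' accuracy. The top camera did not find the ring in the last picture, but the scene camera did, in its old place.

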